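Fit the transport-lock crank to a scanning stage and lock it

ROBOT

A 7-joint arm with a two-finger parallel gripper is mounted at the origin on the work surface. World frame = base frame: x ahead of the robot, y to its left, z up, the work surface at z = 0. Lengths are in m, angles in rad, forces in N, time in s.
With the tool pointing down it reaches from about 0.425 to 0.925 m from the base axis. Payload 6.8 kg.
Tool frame: the origin (TCP) lies at the very end of the fingers, on their centre line; the grasp point (between the pads) lies 19 mm behind it; z points along the fingers, x is the direction in which the jaws open and shut, and the axes are right-handed (so a half turn about z gives the same grasp; the last joint's range is limited). The gripper opens to 85 mm and grips with 20 to 120 N. Pads are 22 mm wide; open, the fingers measure 114 mm over their backs; the gripper's body (76 mm by 85 mm) begins 54 mm behind the grasp point. The pads swing forward as they close: fully open they stand 13 mm farther back than shut.
Start: joints at [-1.381, 0.477, 0.022, 1.555, -0.011, 1.109, -0.083], TCP at [0.198, 0.645, 0.231] pointing down, gripper open.
Joint ranges: [-2.96, 2.96], [-0.34, 2.1], [-1.41, 1.46], [0.24, 2.44], [-1.37, 4.51], [0.17, 1.92], [-2.96, 2.96]. Speed limits (rad/s): [2.39, 2.39, 3.14, 3.14, 3.14, 3.14, 3.14].

INTERFACE

Orientations are given as [roll, pitch, yaw] about the fixed x, y, z axes, in that order (R = Rz(yaw) Ry(pitch) Rx(roll)).
In Python, from cell import sensors, imaging, ticket gives the robot as it stands.
- The arm moves only by the tool drive_tool, never from a script. Its argument "deltas" is a list of rows, each a list of 3 entries, a list of its own where there are three numbers: the turn, a rotation vector about the tool's x, y, z in rad, then the shift along the tool's x, y, z in cm, then the opening, from 0 (shut) to 1 (fully open). A call has 1 to 5 rows; each row is the pose to reach, as a shift and turn from the pose measured when the call began, along the tool's axes at that moment; what a row does not reach only later rows make up. A row lasts 1/12 s, in which the tool goes at most 41.7 mm and 7.16 degrees, less where a joint would pass 70% of its speed; a pose out of reach is approached as far as the arm can. A call with a gripper value outside its range is refused whole. The fingers move at their own pace and stop on an object; "grip_force" is the grip in N (left out, the last holds). Time passes only in rows, so rows that repeat a pose let the fingers close. It gives the time, the measured TCP pose, the force and the opening at its end, in the units of the state.
- sensors.observe(): the state, without advancing time (a new reading comes with each control period).
- imaging.snapshot(name): name is "scene" or "side" or "wrist"; returns the picture (384x512x3 uint8, red, green, blue); there is no depth.
- imaging.calibration(name): a dict with "fx", "fy", "cx", "cy" (pixels), "cam_to_world" (4x4, takes a point from camera to world coordinates); the wrist camera has in their place "T_tool_cam" (4x4, takes a point from camera to tool coordinates, whose origin is the TCP and whose axes are the tool frame's). Camera axes: x right, y up, looking along -z (the intrinsics and any distortion apply to the point x, -y, -z); pixel columns grow to the right and rows downward; lengths in m; the calibration is good to about 2 mm. The wrist camera is an equidistant fisheye: a pixel r from the principal point sees the ray r / f radians off the axis. A picture is of the moment at which its call begins: read the wrist's pose just before it. calibration takes no time and is no camera call.
- ticket.close_job(): hands the job in, once; it reports no verdict.
The state is a dict: "time_s": time; "joint_positions": joint angles; "joint_velocities": joint speeds; "effort": joint torques, N m; "eef_pos": TCP position; "ee_rot": TCP orientation; "contact_force": force on the tool from outside, world axes, zero at the start; "wrist_torque": the same for the moment, N m; "grip_width": opening from 0.0 (shut) to 1.0 (fully open).
Only numpy, scipy, OpenCV 4.12 (cv2) and the standard library are available. Lean on these libraries where they do the work, as an engineer would, in place of code of your own. Each camera call takes 0.05 s, during which the arm holds its last target. There are 200 camera calls.

TASK

Lock the microscope's scanning stage for transport: take the orange crank from its grey keeper and plug its square stub fully home into the steel lock on the stage; the recess may stand at any angle, so press lightly and turn in small steps until the stub drops in. Let go of the crank, then take it by its black knob and swing it clockwise (seen from above) to the stop, and leave it there fully home. Do not disturb the well plate, the objective or the bottle.

Things in the scene. Friction and masses are not known exactly. Their poses are not given: they have to be found in the camera images.
- stage: Scanning stage lying fixed on the bench: white and dark-steel slab 220 x 300 mm (its x, y), 45 mm high, origin at the centre of its underside; black motor housings (under 35 mm high) on its +x and -y sides. Carries the well plate on its -y half and the lock on its +y half.
- lock_mouth (a point): Point on the vertical axis of the transport lock, level with the top of its steel turning cam (59 mm across, 75 mm above the bench), on which the crank's flange rests when fully home. The point is fixed to the stage: its axes are the stage's and do NOT show the angle of the recess. In the cam's top is a round counterbore 34 mm across, 6 mm deep.
- lock_ledge (a point): Point on the lock's axis at the counterbore's floor, 6 mm below lock_mouth, axes as the stage. Here opens the square recess: 24.2 mm wide, a further 16 mm deep, at an unknown angle, any of its four ways will do. At a wrong angle the stub stands on this floor, flange about 12 mm too high; within about 5 degrees of the right angle and well centred it drops in.
- lock (a joint): Angle of the lock's cam: 0 open, grows clockwise seen from above, stop at 2.4 rad (locked); starts at 0.05 to 0.35. A white pointer on the cam goes from a green to a red dot. The collar carrying dots and cam sits at an unknown angle on the stage, so this does not tell the recess's angle. Stiff friction, 0.3 N m: light pressing does not turn it.
- crank: Loose orange crank, about 185 g, upright; origin at the centre of its stub's foot, z up, x along its arm. Steel square stub 22 mm wide (sides along x and y; lowest 3 mm taper to 19.6 mm), 18 mm long; dark flange 48 mm across, z = 18 to 24 mm; arm 18 mm wide along +x at z = 26 to 38 mm. Starts at any yaw, stub in the keeper, flange on its rim, foot 6 mm above the bench.
- crank_hub (a point): Centre of the crank's hub block, on the crank's axis, 46 mm above its foot, axes as the crank: 30 mm (x) by 24 mm (y), from z = 24 to 62 mm above the foot. Grip it across y to carry, press and turn the crank.
- crank_knob: Black upright knob that spins freely on the end of the crank's arm: 19 mm diameter, 32 mm tall, origin at the centre of its underside, 78 mm out along the crank's x and 39 mm above the crank's origin. To swing the crank, grip it from above and move it in a circle of 78 mm radius about the lock's axis.
- keeper: Fixed grey round holder, 62 mm across and 24 mm high on a 96 mm disc 4 mm thick, origin at the centre of its underside; the crank's stub hangs loosely in its 38 mm pocket.
- well_plate: Bystander: clear well plate 127 x 85 x 13 mm lying in a frame on the stage, origin at the centre of its underside. Leave alone.
- objective: Bystander: brass microscope objective, 34 mm across, 52 mm tall, standing on the bench, origin at the centre of its underside. Leave alone.
- medium_bottle: Bystander: amber bottle 64 mm across, 130 mm tall, origin at the centre of its underside. Leave alone.

How it is judged:
By the outcome, as a careful person would: the job done as asked, in the order asked, and still so for the second after the job is handed in, with the robot touching nothing.
It also fails if it takes over 67 s, if anything falls off the work surface, if the arm or the gripper's body presses on something with over 40 N, if the wrist force passes 120 N, or if a joint passes its speed limit or range.

## Working session

There is one attempt and no reset: what is moved stays moved. The work goes in short steps, Python scripts to look and compute and a tool call to move; the robot and the scene stay as the last step left them, time stands still between calls to the robot, and variables do not carry over. Pictures are saved under pics/ and viewed, about 8 in all and at most 12, crops included, and the job is handed in when it is done.

Besides the shell and the picture viewer there is one more tool, called after ">>>" as name([rows], argument=value, ...), one row to a line, values as JSON. drive_tool: Moves the arm, as the interface text tells. Its arguments: {"type":"object","properties":{"deltas":{"type":"array"},"grip_force":{"type":"number"}},"required":["deltas"]}

```bash
mkdir -p pics
cat > h.py <<'E'
import numpy as np, cv2
from cell import sensors, imaging, ticket
from scipy.spatial.transform import Rotation as R
def ray(cam,uv,pose=None):
    c=imaging.calibration(cam); u=(uv[0]-c['cx'])/c['fx']; v=(uv[1]-c['cy'])/c['fy']
    if cam=='wrist':
        p,r=pose; T=np.eye(4); T[:3,:3]=R.from_euler('xyz',r).as_matrix(); T[:3,3]=p
        M=T@np.array(c['T_tool_cam']); t=np.hypot(u,v); s=np.sin(t)/max(t,1e-9)
        d=np.array([u*s,-v*s,-np.cos(t)])
    else:
        M=np.array(c['cam_to_world']); d=np.array([u,-v,-1.])
    return M[:3,3], M[:3,:3]@d
def onplane(cam,uv,z,pose=None):
    o,d=ray(cam,uv,pose); return o+d*(z-o[2])/d[2]
E
python3 - <<'E'
from h import *
s=sensors.observe(); print(s)
ims=[]
for n in ['scene','side','wrist']:
    im=imaging.snapshot(n); cv2.imwrite(f'pics/{n}0.png',im[:,:,::-1]); c=imaging.calibration(n); print(n,c)
    ims.append(im[:,:,::-1])
cv2.imwrite('pics/c0.png',np.vstack([np.hstack([cv2.resize(ims[0],(400,300)),cv2.resize(ims[1],(400,300))]),np.hstack([cv2.resize(ims[2],(400,300)),np.zeros((300,400,3),np.uint8)])]))
E
ls
```

```text
{'time_s': 0.0, 'joint_positions': array([-1.3810998 ,  0.47778937,  0.02233297,  1.55646059, -0.01150142,
        1.10928603, -0.08308728]), 'joint_velocities': array([ 1.48356716e-03,  2.12185087e-03,  8.49470416e-04, -5.12044923e-04,
       -8.53459623e-05,  5.71387300e-04, -6.97328361e-04]), 'effort': array([ 5.83587662e-04, -5.96438956e+01,  1.60837054e+00, -2.81191814e+01,
        1.25367130e-02,  9.35553282e-03, -1.84676901e-05]), 'eef_pos': array([0.19789074, 0.64472022, 0.23032891]), 'ee_rot': array([3.14146232e+00, 1.81060194e-03, 1.27303928e+00]), 'contact_force': array([-0.87930471,  0.06702038,  0.23602573]), 'wrist_torque': array([ 0.02956888,  0.01291256, -0.05210789]), 'grip_width': 0.9999704996727968}
scene {'fx': 434.44220487289897, 'fy': 434.44220487289897, 'cx': 254.18191266870502, 'cy': 187.42045596406652, 'cam_to_world': array([[ 0.01656772, -0.63550322,  0.77192044,  1.53944446],
       [ 0.99980354,  0.01893098, -0.00587336, -0.0742611 ],
       [-0.01088067,  0.7718661 ,  0.63569202,  0.86809572],
       [ 0.        ,  0.        ,  0.        ,  1.        ]])}
side {'fx': 360.17826325310836, 'fy': 360.17826325310836, 'cx': 250.96982530564716, 'cy': 191.40096906986614, 'cam_to_world': array([[-0.96180742,  0.12388119, -0.24409001,  0.30907382],
       [-0.27270044, -0.51081193,  0.81529482,  0.74886806],
       [-0.0236844 ,  0.85072006,  0.52508516,  0.60459037],
       [ 0.        ,  0.        ,  0.        ,  1.        ]])}
wrist {'fx': 297.3186396354542, 'fy': 297.3186396354542, 'cx': 255.72938826749464, 'cy': 190.2532921591823, 'T_tool_cam': array([[ 9.99999467e-01,  1.03004397e-03, -7.08240995e-05,
        -5.66393932e-04],
       [ 9.75724310e-04, -9.65236105e-01, -2.61377715e-01,
        -6.62853820e-02],
       [-3.37592517e-04,  2.61377506e-01, -9.65236595e-01,
        -1.43139793e-01],
       [ 0.00000000e+00,  0.00000000e+00,  0.00000000e+00,
         1.00000000e+00]])}
h.py
pics
```

View pics/c0.png

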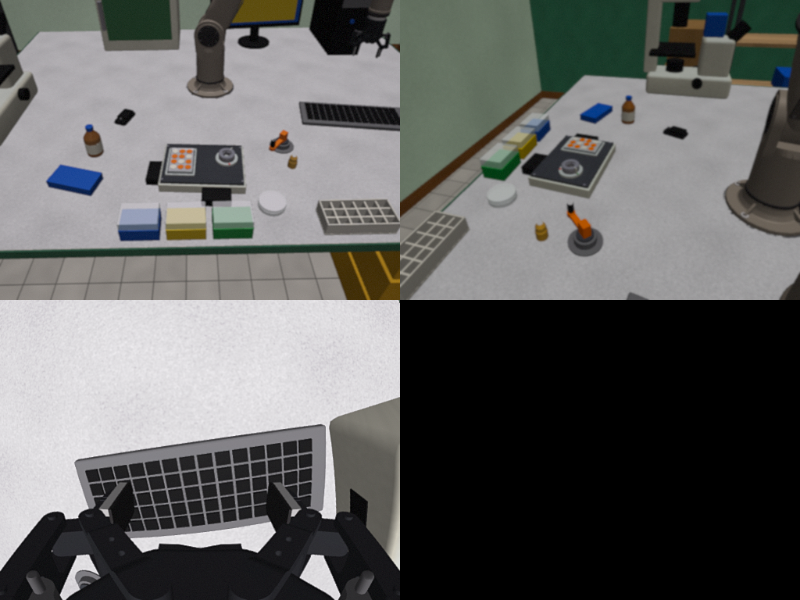

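The montage shows the stage with the lock at about (227,157) in the scene tile, and the crank in its keeper at about (281,145). The objective is beside it at (293,161). I'll enlarge both crops and get rough positions.

Run:
```python
from h import *
k=1.28
for n,uv,z in [('scene',(227*k,154*k),.085),('scene',(281*k,150*k),.0),('scene',(293*k,166*k),0),('side',(171*k,166*k),.08),('side',(185*k,245*k),0.),('side',(141*k,239*k),0),('scene',(93*k,154*k),0)]:
    print(n,np.array(uv).round(),onplane(n,uv,z).round(3))
a=cv2.imread('pics/scene0.png')[170:250,190:400]; b=cv2.imread('pics/side0.png')[160:330,150:290]
a=cv2.resize(a,None,fx=3.8,fy=3.8,interpolation=2);b=cv2.resize(b,None,fx=1.7,fy=1.7,interpolation=2)
o=np.zeros((600,800,3),np.uint8);o[:a.shape[0],:a.shape[1]]=a[:600,:800];o[a.shape[0]:a.shape[0]+b.shape[0],:b.shape[1]]=b[:600-a.shape[0]]
cv2.imwrite('pics/c1.png',o)
```

```text
scene [291. 197.] [0.634 0.033 0.085]
scene [360. 192.] [0.517 0.259 0.   ]
scene [375. 212.] [0.611 0.285 0.   ]
side [219. 212.] [0.604 0.052 0.08 ]
side [237. 314.] [0.488 0.279 0.   ]
side [180. 306.] [0.609 0.291 0.   ]
scene [119. 197.] [ 0.52  -0.483  0.   ]
```

View pics/c1.png

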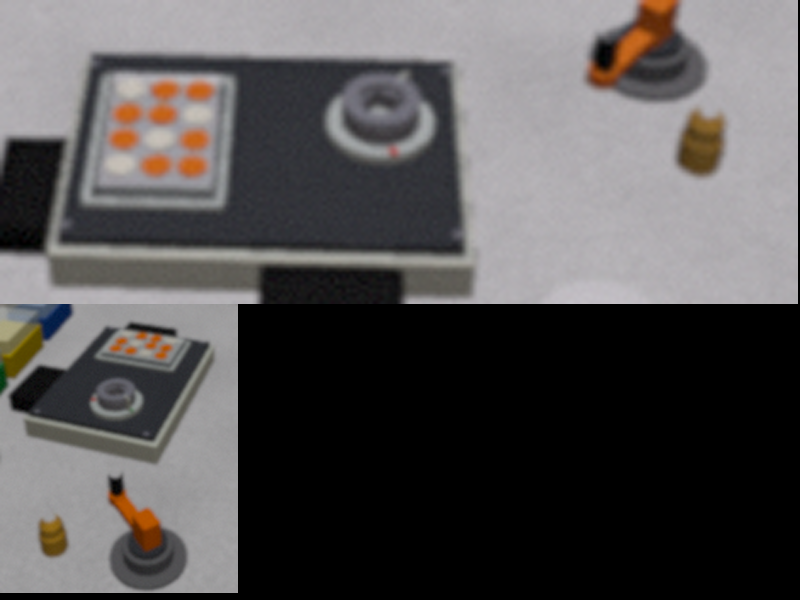

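The arm of the crank points towards +x and -y, at a yaw of about -37°. The keeper is near (0.50, 0.265). I'll fly over it for a wrist look.

>>> drive_tool([
  [[0,0,0],[-11.3,16.5,0],1],
  [[0,0,0],[-11.3,16.5,0],1],
  [[0,0,0],[-11.3,16.5,0],1],
  [[0,0,0],[-11.3,16.5,0],1],
  [[0,0,0],[-11.3,16.5,0],1],
])

```text
time_s: 0.57
eef_pos: [0.3246, 0.4852, 0.2305]
ee_rot: [3.141, 0.003, 1.271]
contact_force: [1.3, 0.2, 0.3]
grip_width: 1.0
```

>>> drive_tool([
  [[0,0,0],[-16.2,23.5,0],1],
  [[0,0,0],[-16.2,23.5,0],1],
  [[0,0,0],[-16.2,23.5,0],1],
  [[0,0,0],[-16.2,23.5,0],1],
  [[0,0,0],[-16.2,23.5,0],1],
])

```text
time_s: 0.98
eef_pos: [0.452, 0.3228, 0.231]
ee_rot: [3.141, 0.003, 1.271]
contact_force: [0.1, -0.6, -0.8]
grip_width: 1.005
```

>>> drive_tool([
  [[0,0,0.125],[-2,3,0],1],
  [[0,0,0.25],[-4,6,0],1],
  [[0,0,0.35],[-4,6,0],1],
  [[0,0,0.35],[-4,6,0],1],
  [[0,0,0.35],[-4,6,0],1],
])

```text
time_s: 1.4
eef_pos: [0.4972, 0.2671, 0.2309]
ee_rot: [3.141, 0.002, 0.924]
contact_force: [-0.5, -0.1, 0.1]
grip_width: 1.0
```

Run:
```python
from h import *
s=sensors.observe(); print(s['eef_pos'],s['ee_rot'],s['contact_force']); np.save('p1.npy',np.r_[s['eef_pos'],s['ee_rot']])
im=imaging.snapshot('wrist')[:,:,::-1]; cv2.imwrite('pics/w1.png',im)
cv2.imwrite('pics/w1b.png',cv2.resize(im,(800,600)))
```

```text
[0.49716655 0.26711955 0.23089721] [3.14054312e+00 2.40316191e-03 9.24056958e-01] [-0.5487104  -0.08088911  0.09016241]
```

View pics/w1b.png

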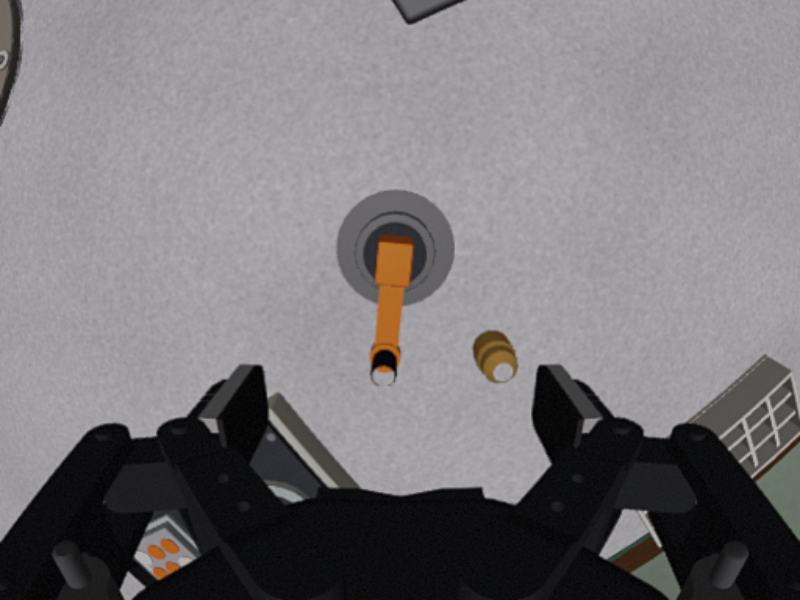

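The wrist view shows the hub's top face spanning about (376–413, 243–286), the knob top at (383,376) and the keeper disc centred near (395,247). All are in display pixels, at 1.5625 times full resolution.

```bash
cat >> h.py <<'E'
def totool(dw,r):  # world vector -> tool axes
    return R.from_euler('xyz',r).as_matrix().T@np.asarray(dw)
E
python3 - <<'E'
from h import *
p=np.load('p1.npy'); P=(p[:3],p[3:]); k=1/1.5625
f=lambda u,v,z: onplane('wrist',(u*k,v*k),z,P)
im=cv2.imread('pics/w1.png').astype(int); m=((im[:,:,2]>1.5*im[:,:,0]+25)&(im[:,:,2]>175)).astype(np.uint8)
m[:150]=0;m[184:]=0;m[:,:230]=0;m[:,270:]=0
ys,xs=np.nonzero(m); print('bright rows',[(y,xs[ys==y].min(),xs[ys==y].max()) for y in np.unique(ys)])
C=[f(378,244,.068),f(412,244,.068),f(410,287,.068),f(376,284,.068)]
h=np.mean(C,0); n=f(383,376,.077); print('hub',h,[np.linalg.norm(C[i]-C[i-1]).round(4) for i in range(4)])
print('knob',n,'dist',np.linalg.norm((n-h)[:2]),'yaw',np.arctan2(*(n-h)[1::-1]))
print('disc',(f(337,247,.004)+f(454,247,.004))/2,np.linalg.norm(f(337,247,.004)-f(454,247,.004)),(f(395,190,.004)+f(395,305,.004))/2)
for i in range(4): e=C[i]-C[i-1]; print(np.arctan2(e[1],e[0]))
E
```

```text
bright rows [(np.int64(155), np.int64(243), np.int64(248)), (np.int64(156), np.int64(243), np.int64(258)), (np.int64(157), np.int64(243), np.int64(262)), (np.int64(158), np.int64(243), np.int64(263)), (np.int64(159), np.int64(243), np.int64(262)), (np.int64(160), np.int64(243), np.int64(262)), (np.int64(161), np.int64(243), np.int64(263)), (np.int64(162), np.int64(243), np.int64(262)), (np.int64(163), np.int64(242), np.int64(262)), (np.int64(164), np.int64(242), np.int64(262)), (np.int64(165), np.int64(242), np.int64(262)), (np.int64(166), np.int64(242), np.int64(262)), (np.int64(167), np.int64(242), np.int64(262)), (np.int64(168), np.int64(242), np.int64(261)), (np.int64(169), np.int64(242), np.int64(261)), (np.int64(170), np.int64(242), np.int64(262)), (np.int64(171), np.int64(242), np.int64(261)), (np.int64(172), np.int64(242), np.int64(262)), (np.int64(173), np.int64(242), np.int64(261)), (np.int64(174), np.int64(242), np.int64(261)), (np.int64(175), np.int64(241), np.int64(260)), (np.int64(176), np.int64(241), np.int64(261)), (np.int64(177), np.int64(241), np.int64(261)), (np.int64(178), np.int64(241), np.int64(260)), (np.int64(179), np.int64(241), np.int64(260)), (np.int64(180), np.int64(241), np.int64(260)), (np.int64(181), np.int64(248), np.int64(260)), (np.int64(182), np.int64(258), np.int64(260)), (np.int64(183), np.int64(244), np.int64(249))]
hub [0.4898837  0.26670635 0.068     ] [np.float64(0.0274), np.float64(0.0226), np.float64(0.0295), np.float64(0.0232)]
knob [0.54679221 0.21378785 0.077     ] dist 0.07771065611986296 yaw -0.7490841183359089
disc [0.48825207 0.26828771 0.004     ] 0.09465578251956508 [0.48928153 0.26705712 0.004     ]
2.4343360628155617
0.9226295891513672
-0.6879210792078087
-2.3088740019826046
```

The hub is at (0.490, 0.267), with its faces, the 77.7 mm knob distance and the disc centre all agreeing. The crank yaw is about -0.735. Before picking it up, I'll look at the lock with empty fingers.

>>> drive_tool([
  [[0,0,0],[-7,15.6,4],1],
  [[0,0,0],[-7,15.6,4],1],
  [[0,0,0],[-7,15.6,4],1],
  [[0,0,0],[-7,15.6,4],1],
  [[0,0,0],[-7,15.6,4],1],
])

```text
time_s: 1.87
eef_pos: [0.5807, 0.1114, 0.1899]
ee_rot: [3.139, 0.006, 0.922]
contact_force: [-0.5, -0.5, -0.2]
grip_width: 0.997
```

>>> drive_tool([
  [[0,0,0],[-3.5,7.8,6],1],
  [[0,0,0],[-3.5,7.8,6],1],
  [[0,0,0],[-3.5,7.8,6],1],
  [[0,0,0],[-3.5,7.8,6],1],
])

```text
time_s: 2.2
eef_pos: [0.6209, 0.0313, 0.127]
ee_rot: [3.14, 0.011, 0.92]
contact_force: [-0.1, -0.7, -0.0]
grip_width: 0.998
```

Run:
```python
from h import *
s=sensors.observe(); print(s['time_s'],s['eef_pos'],s['ee_rot'],abs(s['joint_velocities']).max()); np.save('p2.npy',np.r_[s['eef_pos'],s['ee_rot']])
im=imaging.snapshot('wrist')[:,:,::-1]; cv2.imwrite('pics/w2.png',im)
cv2.imwrite('pics/w2b.png',cv2.resize(im,(800,600)))
```

```text
2.2 [0.62088811 0.03129319 0.12696876] [3.13990936 0.01122671 0.92021876] 0.0675212341518254
```

View pics/w2b.png

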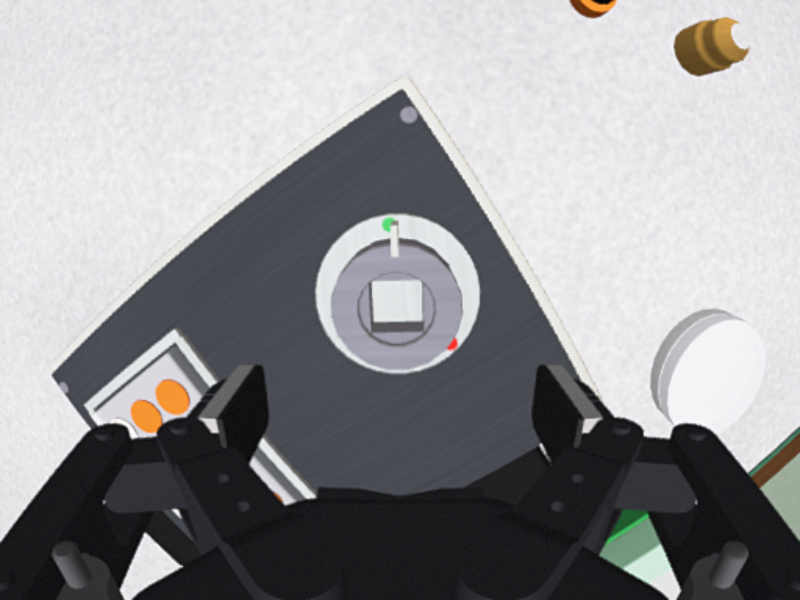

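The lock's square recess is plainly visible, with corners near (369,282), (421,280), (423,331) and (372,332) in the display picture. The cam centre is about (397,305), the pointer is near green, and the swing is clockwise to red. I'll enlarge that crop and fit edges to it.

Run:
```python
from h import *
im=cv2.imread('pics/w2.png'); c=im[150:240,200:310]
cv2.imwrite('pics/w2c.png',cv2.resize(c,None,fx=6.6,fy=6.6,interpolation=cv2.INTER_NEAREST))
```

```text
(no output)
```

View pics/w2c.png

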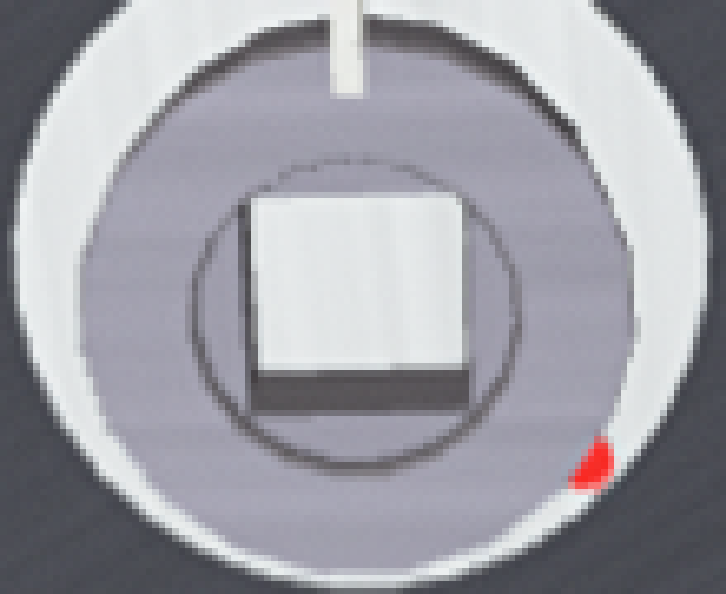

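The crop (6.6x, origin (200,150)) shows the square's ledge edges: left x≈243→250, right x≈466→471, top y≈197 and bottom y≈412. The cam circle spans x 80–633 and y 45–573, and the counterbore spans x 193–521.

Run:
```python
from h import *
p=np.load('p2.npy'); P=(p[:3],p[3:])
f=lambda u,v,z: onplane('wrist',(200+u/6.6-.5,150+v/6.6-.5),z,P)
C=np.array([f(243,197,.069),f(466,196,.069),f(471,411,.069),f(250,412,.069)])
print('sq centre',C.mean(0),'sides',[np.linalg.norm(C[i]-C[i-1]).round(4) for i in range(4)])
for i in range(4): e=C[i]-C[i-1]; print(np.rad2deg(np.arctan2(e[1],e[0]))%90)
print('cam',(f(80,300,.075)+f(633,300,.075))/2,np.linalg.norm(f(80,300,.075)-f(633,300,.075)),(f(357,45,.075)+f(357,573,.075))/2,np.linalg.norm(f(357,45,.075)-f(357,573,.075)))
print('cb',(f(193,308,.075)+f(521,308,.075))/2,np.linalg.norm(f(193,308,.075)-f(521,308,.075)),(f(357,158,.075)+f(357,472,.075))/2)
g=lambda u,v,z: onplane('wrist',(u/1.5625,v/1.5625),z,P)
for n,q in [('green',g(388,225,.05)),('red',g(452,345,.05)),('ptr',g(394,235,.075))]: 
    d=q-C.mean(0); print(n,q,np.rad2deg(np.arctan2(d[1],d[0])),np.hypot(*d[:2]))
print('stage corner',g(405,90,.045),g(62,378,.045))
```

```text
sq centre [0.61328603 0.03365087 0.069     ] sides [np.float64(0.024), np.float64(0.0235), np.float64(0.0239), np.float64(0.024)]
53.46361809626586
53.06543927714377
54.729385055228605
53.17907762146997
cam [0.61137683 0.03503032 0.075     ] 0.05760876809563612 [0.61311147 0.03385256 0.075     ] 0.05746443246224535
cb [0.61211352 0.03459468 0.075     ] 0.034060841108685035 [0.61304346 0.0339119  0.075     ]
green [0.58332639 0.05116664 0.05      ] 149.68750515343558 0.03470420405920011
red [0.65102174 0.03996996 0.05      ] 9.506343055944543 0.03826114257043014
ptr [0.58658126 0.05297723 0.075     ] 144.10656617211333 0.03296441707746977
stage corner [0.53620965 0.09719252 0.045     ] [ 0.52414192 -0.18062174  0.045     ]
```

The lock axis is at about (0.613, 0.034) and the recess sits at 53.4° mod 90, so a crank yaw of -36.5° fits. All the sizes check out. Next I'll go back to the crank.

>>> drive_tool([
  [[0,0,0],[8,-18.5,-3],1],
  [[0,0,0],[8,-18.5,-3],1],
  [[0,0,0],[8,-18.5,-3],1],
  [[0,0,0],[8,-18.5,-3],0.8],
  [[0,0,0],[8,-18.5,-3],0.8],
])

```text
time_s: 2.67
eef_pos: [0.519, 0.2157, 0.1584]
ee_rot: [-3.141, 0.007, 0.929]
contact_force: [0.6, 0.3, -0.2]
grip_width: 0.8
```

```bash
cat >> h.py <<'E'
def plan(xyz,yaw):  # tool-frame turn (rad) and shift (cm) to a tool-down pose
    s=sensors.observe(); A=R.from_euler('xyz',s['ee_rot']); B=R.from_euler('xyz',[np.pi,0,yaw])
    print('t',round(s['time_s'],2),'pos',s['eef_pos'].round(4),'rot',s['ee_rot'].round(4),'F',s['contact_force'].round(1),'M',s['wrist_torque'].round(2),'g',round(s['grip_width'],3))
    print('turn',(A.inv()*B).as_rotvec().round(4),'shift cm',(A.inv().apply(np.array(xyz)-s['eef_pos'])*100).round(2))
E
python3 -c "
from h import *
plan([.490,.2667,.10],.836)"
```

```text
t 2.67 pos [0.519  0.2157 0.1584] rot [-3.141   0.0072  0.9292] F [ 0.6  0.3 -0.2] M [ 0.08 -0.04 -0.02] g 0.8
turn [-0.0003  0.0072  0.0932] shift cm [ 2.39 -5.37  5.83]
```

>>> drive_tool([
  [[0,0.007,0.093],[2.4,-5.4,3],0.8],
  [[0,0.007,0.093],[2.4,-5.4,5.8],0.8],
  [[0,0.007,0.093],[2.4,-5.4,5.8],0.8],
  [[0,0.007,0.093],[2.4,-5.4,5.8],0.8],
])

```text
time_s: 3.0
eef_pos: [0.4857, 0.2707, 0.0987]
ee_rot: [-3.138, 0.004, 0.846]
contact_force: [0.4, -0.2, 0.5]
grip_width: 0.797
```

Run:
```python
from h import *
plan([.490,.2667,.038],.836)
s=sensors.observe(); P=(s['eef_pos'],s['ee_rot'])
im=imaging.snapshot('wrist')[:,:,::-1]; cv2.imwrite('pics/w3.png',im); np.save('p3.npy',np.r_[P])
cv2.imwrite('pics/w3b.png',cv2.resize(im,(800,600)))
```

```text
t 3.0 pos [0.4857 0.2707 0.0987] rot [-3.1384  0.0035  0.8459] F [ 0.4 -0.2  0.5] M [-0.04 -0.03 -0.05] g 0.797
turn [-0.0031  0.0035  0.0099] shift cm [0.01 0.61 6.07]
```

View pics/w3b.png

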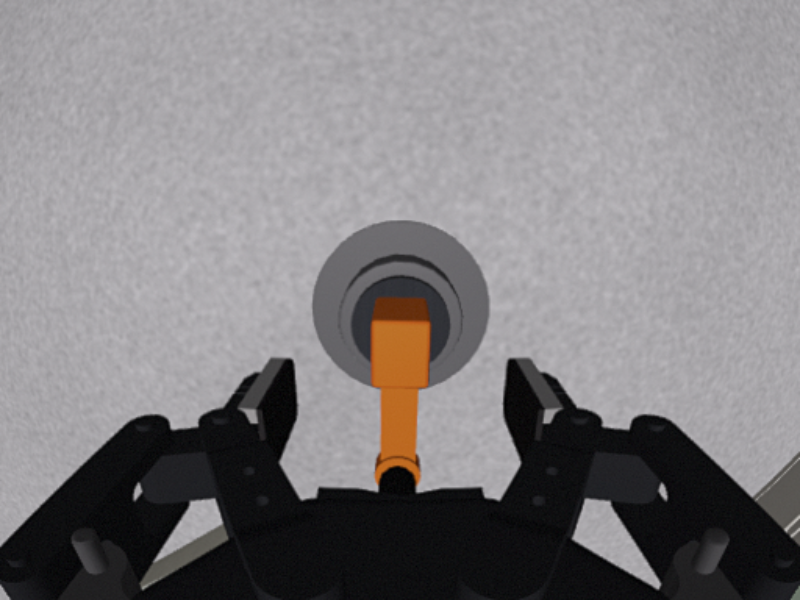

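The fingers straddle the hub centrally in x. The hub top's corners are at about (371,320), (430,320), (428,387) and (372,386).

Run:
```python
from h import *
p=np.load('p3.npy').ravel(); P=(p[:3],p[3:])
g=lambda u,v,z: onplane('wrist',(u/1.5625,v/1.5625),z,P)
C=np.array([g(371,320,.068),g(430,320,.068),g(428.5,387,.068),g(372,387,.068)])
print(C.mean(0),[np.linalg.norm(C[i]-C[i-1]).round(4) for i in range(4)])
h=C.mean(0)
for i in range(4): e=C[i]-C[i-1]; print(np.arctan2(e[1],e[0]))
plan([h[0],h[1],.038],.836)
```

```text
[0.48902978 0.26718681 0.068     ] [np.float64(0.0293), np.float64(0.0232), np.float64(0.0293), np.float64(0.0234)]
2.4092809518353016
0.8458684951888
-0.7251969301352291
-2.2953352110799625
t 3.05 pos [0.4881 0.2688 0.1001] rot [-3.1403e+00  1.4000e-03  8.4190e-01] F [ 0.6 -0.5  0.6] M [-0.02 -0.06 -0.01] g 0.799
turn [-0.0013  0.0014  0.0059] shift cm [-0.05  0.18  6.21]
```

>>> drive_tool([
  [[0,0,0.005],[0,0.2,3],0.8],
  [[0,0,0.005],[0,0.2,6.2],0.8],
  [[0,0,0.005],[0,0.2,6.2],0.8],
  [[0,0,0.005],[0,0.2,6.2],0.8],
  [[0,0,0.005],[0,0.2,6.2],0.8],
])

```text
time_s: 3.47
eef_pos: [0.4911, 0.2674, 0.0401]
ee_rot: [-3.141, -0.001, 0.836]
contact_force: [0.8, -0.4, 0.4]
grip_width: 0.8
```

```bash
python3 -c "
from h import *
plan([.4895,.267,.038],.836)"
```

```text
t 3.47 pos [0.4911 0.2674 0.0401] rot [-3.1412e+00 -8.0000e-04  8.3590e-01] F [ 0.8 -0.4  0.4] M [-0.07  0.02 -0.01] g 0.8
turn [-0.0004 -0.0008 -0.0001] shift cm [-0.14 -0.1   0.21]
```

>>> drive_tool([
  [[0,0,0],[0,-0.1,0],0],
  [[0,0,0],[0,-0.1,0],0],
  [[0,0,0],[0,-0.1,0],0],
  [[0,0,0],[0,-0.1,0],0],
  [[0,0,0],[0,-0.1,0],0],
], grip_force=60)

```text
time_s: 3.88
eef_pos: [0.491, 0.2683, 0.0414]
ee_rot: [-3.141, -0.002, 0.836]
contact_force: [-1.7, -1.1, 8.3]
grip_width: 0.269
```

>>> drive_tool([
  [[0,0,0],[0,0,-2],0],
  [[0,0,0],[0,0,-5],0],
  [[0,0,0],[0,0,-9],0],
  [[0,0,0],[0,0,-9],0],
  [[0,0,0],[0,0,-9],0],
])

```text
time_s: 4.3
eef_pos: [0.4922, 0.2691, 0.1338]
ee_rot: [3.141, -0.007, 0.836]
contact_force: [0.3, 0.7, -2.7]
grip_width: 0.271
```

Run:
```python
from h import *
s=sensors.observe(); P=(s['eef_pos'],s['ee_rot'])
im=imaging.snapshot('wrist')[:,:,::-1]; cv2.imwrite('pics/w4.png',im)
sd=imaging.snapshot('side')[:,:,::-1]
plan([.613,.034,.14],np.deg2rad(53.5))
cv2.imwrite('pics/w4b.png',np.hstack([im[:,60:460],cv2.resize(sd[100:340,120:370],(400,384))]))
```

```text
t 4.4 pos [0.4901 0.2679 0.1309] rot [-3.1409e+00 -1.3000e-03  8.3600e-01] F [ 0.1 -0.3 -2.3] M [-0.04  0.03  0.08] g 0.271
turn [-0.0007 -0.0014 -0.0978] shift cm [-9.11 24.8  -0.94]
```

View pics/w4b.png

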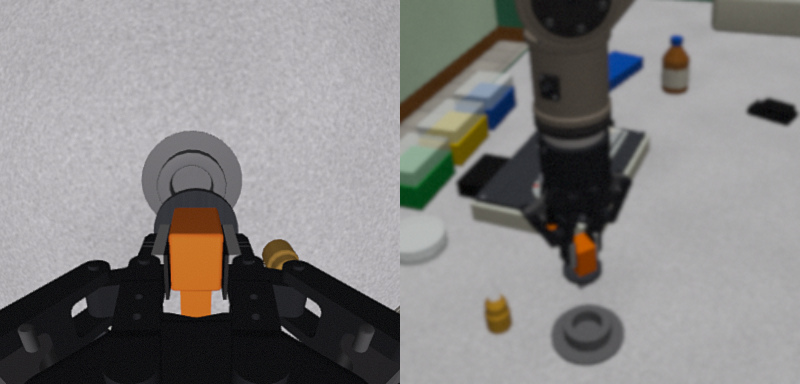

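The crank is held squarely: opening 0.27, wrist load -2.3 N. The hub centre lies about 1 mm to the -y side of the tool, which I'll allow for. I'll carry it to the lock.

>>> drive_tool([
  [[0,0,0],[-6.5,17.6,-1.5],0],
  [[0,0,0],[-6.5,17.6,-1.5],0],
  [[0,0,0],[-6.5,17.6,-1.5],0],
  [[0,0,0],[-6.5,17.6,-1.5],0],
  [[0,0,0],[-6.5,17.6,-1.5],0],
])

```text
time_s: 4.82
eef_pos: [0.578, 0.0951, 0.1445]
ee_rot: [3.141, 0.002, 0.83]
contact_force: [0.6, -0.1, -1.2]
grip_width: 0.264
```

```bash
python3 -c "
from h import *
plan([.6138,.0334,.14],np.deg2rad(53.5))"
```

```text
t 4.82 pos [0.578  0.0951 0.1445] rot [3.1408e+00 2.2000e-03 8.3050e-01] F [ 0.6 -0.1 -1.2] M [-0.04 -0.04 -0.03] g 0.264
turn [ 0.0007  0.0022 -0.1033] shift cm [-2.14  6.81  0.46]
```

>>> drive_tool([
  [[0,0.002,-0.1],[-2.1,6.8,0.4],0],
  [[0,0.002,-0.1],[-2.1,6.8,0.4],0],
  [[0,0.002,-0.1],[-2.1,6.8,0.4],0],
  [[0,0.002,-0.1],[-2.1,6.8,0.4],0],
  [[0,0.002,-0.1],[-2.1,6.8,0.4],0],
])

```text
time_s: 5.23
eef_pos: [0.6127, 0.034, 0.1388]
ee_rot: [-3.14, 0.002, 0.93]
contact_force: [0.6, 0.3, -2.4]
grip_width: 0.268
```

Run:
```python
from h import *
plan([.6138,.0334,.112],np.deg2rad(53.5))
im=imaging.snapshot('wrist')[:,:,::-1]; cv2.imwrite('pics/w5.png',im)
sc=imaging.snapshot('scene')[:,:,::-1]
cv2.imwrite('pics/w5b.png',np.hstack([im[:,60:460],cv2.resize(sc[140:236,235:335],(400,384))]))
```

```text
t 5.23 pos [0.6127 0.034  0.1388] rot [-3.1395e+00  2.4000e-03  9.2980e-01] F [ 0.6  0.3 -2.4] M [ 0.06 -0.04 -0.07] g 0.268
turn [-0.0021  0.0023 -0.004 ] shift cm [0.03 0.13 2.68]
```

View pics/w5b.png

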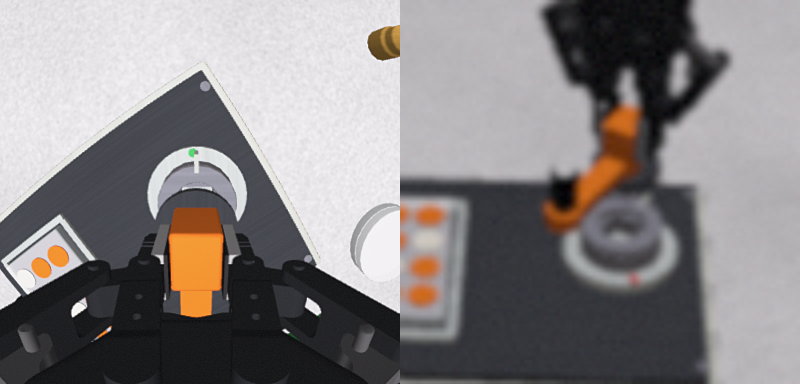

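The crank is over the lock and aligned. I'll go down gently.

>>> drive_tool([
  [[-0.002,0.002,-0.004],[0,0.13,1.5],0],
  [[-0.002,0.002,-0.004],[0,0.13,2.7],0],
  [[-0.002,0.002,-0.004],[0,0.13,2.7],0],
  [[-0.002,0.002,-0.004],[0,0.13,2.7],0],
  [[-0.002,0.002,-0.004],[0,0.13,2.7],0],
])

```text
time_s: 5.75
eef_pos: [0.6139, 0.0352, 0.1126]
ee_rot: [3.141, -0.001, 0.937]
contact_force: [0.6, -0.8, -1.2]
grip_width: 0.27
```

```bash
python3 -c "
from h import *
plan([.6138,.0334,.105],np.deg2rad(53.5))"
```

```text
t 5.75 pos [0.6139 0.0352 0.1126] rot [ 3.1412e+00 -8.0000e-04  9.3710e-01] F [ 0.6 -0.8 -1.2] M [ 0.    0.02 -0.03] g 0.27
turn [ 0.0004 -0.0008  0.0034] shift cm [-0.15  0.1   0.76]
```

>>> drive_tool([
  [[0,0,0],[-0.15,0.1,0],0],
  [[0,0,0],[-0.15,0.1,0.4],0],
  [[0,0,0],[-0.15,0.1,0.8],0],
  [[0,0,0],[-0.15,0.1,0.8],0],
  [[0,0,0],[-0.15,0.1,0.8],0],
])

```text
time_s: 6.17
eef_pos: [0.6135, 0.0333, 0.1043]
ee_rot: [-3.142, -0.0, 0.937]
contact_force: [0.4, -0.4, -2.3]
grip_width: 0.269
```

```bash
python3 -c "
from h import *
plan([.6138,.0334,.100],np.deg2rad(53.5))"
```

```text
t 6.17 pos [0.6135 0.0333 0.1043] rot [-3.1415e+00 -3.0000e-04  9.3710e-01] F [ 0.4 -0.4 -2.3] M [ 0.06 -0.06 -0.04] g 0.269
turn [-0.0001 -0.0003  0.0033] shift cm [0.02 0.02 0.43]
```

>>> drive_tool([
  [[0,0,0],[0,0,0.2],0],
  [[0,0,0],[0,0,0.4],0],
  [[0,0,0],[0,0,0.5],0],
  [[0,0,0],[0,0,0.5],0],
])

```text
time_s: 6.5
eef_pos: [0.6133, 0.0333, 0.099]
ee_rot: [-3.141, 0.0, 0.937]
contact_force: [-0.5, -0.8, -2.3]
grip_width: 0.271
```

```bash
python3 -c "
from h import *
plan([.6138,.0334,.094],np.deg2rad(53.5))"
```

```text
t 6.5 pos [0.6133 0.0333 0.099 ] rot [-3.1411e+00  1.0000e-04  9.3710e-01] F [-0.5 -0.8 -2.3] M [-0.02  0.01  0.03] g 0.271
turn [-0.0005  0.0001  0.0033] shift cm [0.03 0.04 0.5 ]
```

The foot is now about 5 mm below the ledge with no resistance, so the stub has entered the recess. I'll press it home.

>>> drive_tool([
  [[0,0,0],[0,0,0.3],0],
  [[0,0,0],[0,0,0.6],0],
  [[0,0,0],[0,0,0.8],0],
  [[0,0,0],[0,0,0.8],0],
  [[0,0,0],[0,0,0.8],0],
])

```text
time_s: 6.92
eef_pos: [0.6134, 0.0333, 0.0924]
ee_rot: [-3.141, -0.001, 0.937]
contact_force: [-5.5, -0.4, 12.2]
grip_width: 0.266
```

```bash
python3 -c "
from h import *
plan([.6138,.0334,.0925],np.deg2rad(53.5))"
```

```text
t 6.92 pos [0.6134 0.0333 0.0924] rot [-3.1409e+00 -6.0000e-04  9.3690e-01] F [-5.5 -0.4 12.2] M [-0.03  1.05  0.06] g 0.266
turn [-0.0007 -0.0006  0.0032] shift cm [ 0.03  0.03 -0.01]
```

It's at z 0.0924, where the flange should seat (0.0924), with 12 N pressing back: fully home. I'll release, rise and look.

>>> drive_tool([
  [[0,0,0],[0,0,-0.1],0.2],
  [[0,0,0],[0,0,-0.1],0.7],
  [[0,0,0],[0,0,-0.1],0.7],
  [[0,0,0],[0,0,-0.1],0.7],
  [[0,0,0],[0,0,-0.1],0.7],
])

```text
time_s: 7.33
eef_pos: [0.6135, 0.0333, 0.0932]
ee_rot: [-3.141, -0.0, 0.937]
contact_force: [0.2, 0.4, 0.8]
grip_width: 0.698
```

>>> drive_tool([
  [[0,0,0],[0,0,-2],0.7],
  [[0,0,0],[0,0,-6],0.7],
  [[0,0,0],[0,-1,-10],0.7],
  [[0,0,0],[0,-2,-11],0.7],
  [[0,0,0],[0,-2,-11],0.7],
])

```text
time_s: 7.75
eef_pos: [0.5987, 0.0466, 0.207]
ee_rot: [3.139, -0.006, 0.938]
contact_force: [0.1, -0.1, -0.4]
grip_width: 0.697
```

Run:
```python
from h import *
imaging.snapshot('scene')
s=sensors.observe(); P=(s['eef_pos'],s['ee_rot']); np.save('p6.npy',np.r_[P])
im=imaging.snapshot('wrist')[:,:,::-1]; cv2.imwrite('pics/w6.png',im)
plan([.6759,-.0122,.16],np.deg2rad(53.5))
cv2.imwrite('pics/w6b.png',cv2.resize(im,(800,600)))
```

```text
t 7.85 pos [0.5972 0.0455 0.2032] rot [-3.1411e+00 -1.2000e-03  9.3780e-01] F [ 0.1 -0.9 -0.7] M [-0.03  0.03 -0.04] g 0.7
turn [-0.0005 -0.0012  0.004 ] shift cm [-0.    9.76  4.32]
```

View pics/w6b.png

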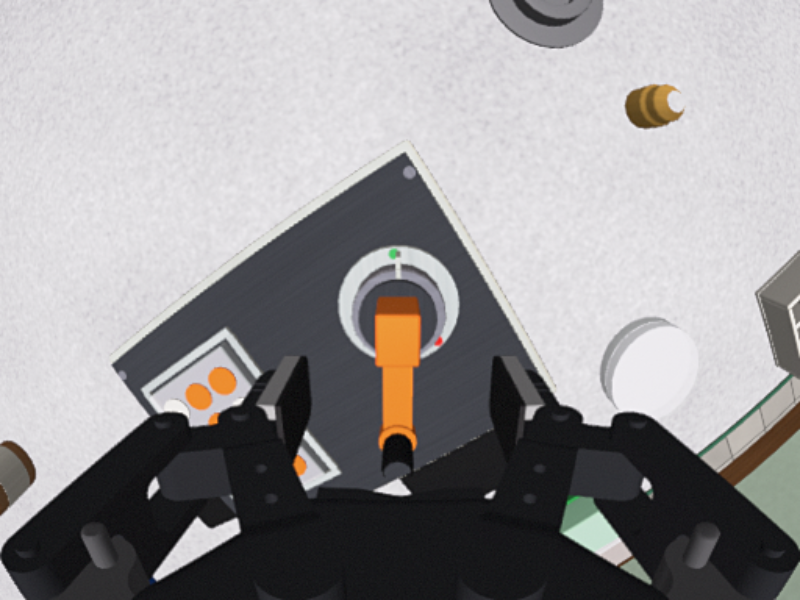

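The crank sits on the cam with its hub top at (375–420, 315–367) and the knob top at about (398,468). The flange covers the cam.

Run:
```python
from h import *
p=np.load('p6.npy').ravel(); P=(p[:3],p[3:])
g=lambda u,v,z: onplane('wrist',(u/1.5625,v/1.5625),z,P)
for z in (.119,.131):
    C=np.array([g(375,315,z),g(420,315,z),g(419,367,z),g(377,366,z)])
    print(z,C.mean(0),[np.linalg.norm(C[i]-C[i-1]).round(4) for i in range(4)])
h=C.mean(0)
k=g(398,468,.128); print('knob',k)
h=np.array([.613,.034]); d=k[:2]-h; print(np.hypot(*d),np.rad2deg(np.arctan2(d[1],d[0])))
plan([.6759,-.0122,.14],np.deg2rad(53.5))
```

```text
0.119 [0.61320375 0.03323406 0.119     ] [np.float64(0.0287), np.float64(0.0232), np.float64(0.0293), np.float64(0.0225)]
0.131 [0.60956515 0.03591256 0.131     ] [np.float64(0.0272), np.float64(0.022), np.float64(0.0278), np.float64(0.0214)]
knob [ 0.67371862 -0.01119343  0.128     ]
0.0756914605476638 -36.66065155620068
t 7.85 pos [0.5972 0.0455 0.2032] rot [-3.1411e+00 -1.2000e-03  9.3780e-01] F [ 0.1 -0.9 -0.7] M [-0.03  0.03 -0.04] g 0.7
turn [-0.0005 -0.0012  0.004 ] shift cm [-0.    9.76  6.32]
```

>>> drive_tool([
  [[0,0,0],[0,4,1],0.6],
  [[0,0,0],[0,8,3],0.6],
  [[0,0,0],[0,9.8,5],0.6],
  [[0,0,0],[0,9.8,5],0.6],
  [[0,0,0],[0,9.8,5],0.6],
])

```text
time_s: 8.27
eef_pos: [0.6748, -0.0141, 0.1493]
ee_rot: [-3.137, 0.004, 0.935]
contact_force: [-0.5, 0.8, -0.2]
grip_width: 0.601
```

```bash
python3 -c "
from h import *
plan([.6758,-.0130,.102],np.deg2rad(53.5))"
```

```text
t 8.27 pos [ 0.6748 -0.0141  0.1493] rot [-3.137   0.0037  0.9355] F [-0.5  0.8 -0.2] M [-0.01  0.   -0.01] g 0.601
turn [-0.0045  0.0037  0.0017] shift cm [0.17 0.04 4.73]
```

>>> drive_tool([
  [[-0.004,0.003,0],[0.1,0,1],0.6],
  [[-0.004,0.003,0],[0.1,0,3],0.6],
  [[-0.004,0.003,0],[0.1,0,4.6],0.6],
  [[-0.004,0.003,0],[0.1,0,4.6],0.6],
  [[-0.004,0.003,0],[0.1,0,4.6],0.6],
])

```text
time_s: 8.68
eef_pos: [0.674, -0.0123, 0.1025]
ee_rot: [-3.139, 0.002, 0.937]
contact_force: [-0.1, -0.1, 0.6]
grip_width: 0.6
```

```bash
python3 -c "
from h import *
plan([.6758,-.0130,.102],np.deg2rad(53.5))"
```

```text
t 8.68 pos [ 0.674  -0.0123  0.1025] rot [-3.1392e+00  1.6000e-03  9.3660e-01] F [-0.1 -0.1  0.6] M [ 0.01  0.01 -0.02] g 0.6
turn [-0.0024  0.0016  0.0028] shift cm [0.05 0.19 0.05]
```

>>> drive_tool([
  [[-0.002,0.001,0],[0.05,0.15,0],0.6],
  [[-0.002,0.001,0],[0.05,0.15,0],0],
  [[-0.002,0.001,0],[0.05,0.15,0],0],
  [[-0.002,0.001,0],[0.05,0.15,0],0],
  [[-0.002,0.001,0],[0.05,0.15,0],0],
], grip_force=40)

```text
time_s: 9.1
eef_pos: [0.6762, -0.0128, 0.1034]
ee_rot: [3.141, -0.001, 0.937]
contact_force: [1.4, -0.7, 1.9]
grip_width: 0.2
```

```bash
cat >> h.py <<'E'
AX=np.array([.6132,.0335])
def arc(step,n=5):  # n rows clockwise from the present knob angle, shifts in tool axes (cm)
    s=sensors.observe(); d=s['eef_pos'][:2]-AX; a=np.arctan2(d[1],d[0])
    print('t',round(s['time_s'],2),'z',s['eef_pos'][2].round(4),'r',np.hypot(*d).round(4),'angle',np.rad2deg(a).round(1),'F',s['contact_force'].round(1),'g',round(s['grip_width'],3),'rot',s['ee_rot'].round(3),'q7',s['joint_positions'][6].round(2))
    A=R.from_euler('xyz',s['ee_rot'])
    for i in range(1,n+1):
        b=a-np.deg2rad(step)*i; q=np.r_[AX+.078*np.array([np.cos(b),np.sin(b)]),s['eef_pos'][2]]
        print((A.inv().apply(q-s['eef_pos'])*100).round(2))
E
python3 -c "
from h import *
arc(5)"
```

```text
t 9.1 z 0.1034 r 0.0782 angle -36.3 F [ 1.4 -0.7  1.9] g 0.2 rot [ 3.141e+00 -1.000e-03  9.370e-01] q7 1.05
[-0.68 -0.05 -0.  ]
[-1.35 -0.14 -0.  ]
[-2.02 -0.28 -0.  ]
[-2.67 -0.49 -0.  ]
[-3.3  -0.75 -0.  ]
```

The knob is gripped (opening 0.20) at radius 78.2 mm. I'll start the clockwise swing.

>>> drive_tool([
  [[0,0,0],[-0.95,-0.06,0],0],
  [[0,0,0],[-1.9,-0.23,0],0],
  [[0,0,0],[-2.8,-0.52,0],0],
  [[0,0,0],[-3.66,-0.91,0],0],
  [[0,0,0],[-4.47,-1.41,0],0],
])

```text
time_s: 9.52
eef_pos: [0.639, -0.0397, 0.1039]
ee_rot: [3.139, -0.004, 0.937]
contact_force: [4.4, 5.0, -2.1]
grip_width: 0.208
```

```bash
python3 -c "
from h import *
arc(7)"
```

```text
t 9.52 z 0.1039 r 0.0776 angle -70.6 F [ 4.4  5.  -2.1] g 0.208 rot [ 3.139 -0.004  0.937] q7 1.09
[-0.77 -0.55 -0.  ]
[-1.45 -1.22 -0.01]
[-2.04 -1.97 -0.01]
[-2.53 -2.79 -0.02]
[-2.92 -3.66 -0.02]
```

>>> drive_tool([
  [[0.002,-0.003,0],[-0.77,-0.55,0.05],0],
  [[0.002,-0.003,0],[-1.45,-1.22,0.1],0],
  [[0.002,-0.003,0],[-2.04,-1.97,0.1],0],
  [[0.002,-0.003,0],[-2.53,-2.79,0.1],0],
  [[0.002,-0.003,0],[-2.92,-3.66,0.1],0],
])

```text
time_s: 9.93
eef_pos: [0.5938, -0.0417, 0.1037]
ee_rot: [3.137, -0.005, 0.937]
contact_force: [6.9, 2.8, -2.6]
grip_width: 0.203
```

```bash
python3 -c "
from h import *
arc(7)"
```

```text
t 9.93 z 0.1037 r 0.0776 angle -104.5 F [ 6.9  2.8 -2.6] g 0.203 rot [ 3.137 -0.005  0.937] q7 1.09
[-0.33 -0.89 -0.01]
[-0.52 -1.82 -0.01]
[-0.59 -2.77 -0.02]
[-0.55 -3.73 -0.02]
[-0.39 -4.66 -0.02]
```

>>> drive_tool([
  [[0.004,-0.005,0],[-0.33,-0.89,0.05],0],
  [[0.004,-0.005,0],[-0.52,-1.82,0.1],0],
  [[0.004,-0.005,0],[-0.59,-2.77,0.15],0],
  [[0.004,-0.005,0],[-0.55,-3.73,0.15],0],
  [[0.004,-0.005,0],[-0.39,-4.66,0.15],0],
])

```text
time_s: 10.35
eef_pos: [0.5558, -0.0191, 0.1033]
ee_rot: [3.135, -0.002, 0.935]
contact_force: [7.3, -2.7, 0.5]
grip_width: 0.202
```

```bash
python3 -c "
from h import *
arc(5)"
```

```text
t 10.35 z 0.1033 r 0.0778 angle -137.5 F [ 7.3 -2.7  0.5] g 0.202 rot [ 3.135e+00 -2.000e-03  9.350e-01] q7 1.04
[ 0.14 -0.67 -0.  ]
[ 0.36 -1.31 -0.01]
[ 0.63 -1.93 -0.01]
[ 0.95 -2.53 -0.01]
[ 1.33 -3.1  -0.02]
```

>>> drive_tool([
  [[0.006,-0.002,0],[0.14,-0.67,0],0],
  [[0.006,-0.002,0],[0.36,-1.31,0.05],0],
  [[0.006,-0.002,0],[0.63,-1.93,0.05],0],
])

```text
time_s: 10.6
eef_pos: [0.5454, -0.0046, 0.1035]
ee_rot: [3.136, -0.002, 0.933]
contact_force: [5.8, -2.7, -0.6]
grip_width: 0.206
```

```bash
python3 -c "
from h import *
arc(4)"
```

```text
t 10.6 z 0.1035 r 0.0778 angle -150.7 F [ 5.8 -2.7 -0.6] g 0.206 rot [ 3.136e+00 -2.000e-03  9.330e-01] q7 1.01
[ 0.22 -0.5  -0.  ]
[ 0.49 -0.97 -0.  ]
[ 0.8  -1.42 -0.01]
[ 1.14 -1.85 -0.01]
[ 1.5  -2.25 -0.01]
```

>>> drive_tool([
  [[0.005,-0.002,0],[0.22,-0.5,0],0],
  [[0.005,-0.002,0],[0.49,-0.97,0],0],
  [[0.005,-0.002,0],[0.49,-0.97,0],0],
])

```text
time_s: 10.85
eef_pos: [0.5412, 0.0042, 0.1038]
ee_rot: [3.138, -0.001, 0.932]
contact_force: [5.4, -1.1, -2.5]
grip_width: 0.198
```

```bash
python3 -c "
from h import *
arc(3)"
```

```text
t 10.85 z 0.1038 r 0.0777 angle -157.9 F [ 5.4 -1.1 -2.5] g 0.198 rot [ 3.138e+00 -1.000e-03  9.320e-01] q7 0.99
[ 0.2  -0.36 -0.  ]
[ 0.44 -0.69 -0.  ]
[ 0.69 -1.01 -0.  ]
[ 0.96 -1.31 -0.  ]
[ 1.25 -1.6  -0.  ]
```

>>> drive_tool([
  [[0.003,-0.001,0],[0.2,-0.36,0.05],0],
  [[0.003,-0.001,0],[0.44,-0.69,0.05],0],
  [[0.003,-0.001,0],[0.44,-0.69,0.05],0],
])

```text
time_s: 11.1
eef_pos: [0.5389, 0.0103, 0.1037]
ee_rot: [3.138, -0.001, 0.931]
contact_force: [4.5, -2.9, -2.0]
grip_width: 0.204
```

```bash
python3 -c "
from h import *
arc(3)"
```

```text
t 11.1 z 0.1037 r 0.0779 angle -162.7 F [ 4.5 -2.9 -2. ] g 0.204 rot [ 3.138e+00 -1.000e-03  9.310e-01] q7 0.97
[ 0.24 -0.33 -0.  ]
[ 0.5  -0.64 -0.  ]
[ 0.78 -0.94 -0.  ]
[ 1.08 -1.22 -0.  ]
[ 1.39 -1.48 -0.  ]
```

>>> drive_tool([
  [[0.003,-0.001,0],[0.24,-0.33,0.05],0],
  [[0.003,-0.001,0],[0.5,-0.64,0.05],0],
  [[0.003,-0.001,0],[0.5,-0.64,0.05],0],
])

```text
time_s: 11.35
eef_pos: [0.5371, 0.0167, 0.1035]
ee_rot: [3.139, 0.0, 0.93]
contact_force: [3.0, -3.1, -0.4]
grip_width: 0.204
```

```bash
python3 -c "
from h import *
arc(3)"
```

```text
t 11.35 z 0.1035 r 0.0779 angle -167.5 F [ 3.  -3.1 -0.4] g 0.204 rot [3.139 0.    0.93 ] q7 0.96
[ 0.27 -0.31 -0.  ]
[ 0.56 -0.59 -0.  ]
[ 0.86 -0.87 -0.  ]
[ 1.18 -1.12 -0.  ]
[ 1.52 -1.36 -0.  ]
```

>>> drive_tool([
  [[0.003,0,0],[0.27,-0.31,0],0],
  [[0.003,0,0],[0.56,-0.59,0],0],
  [[0.003,0,0],[0.56,-0.59,0],0],
])

```text
time_s: 11.6
eef_pos: [0.5359, 0.0236, 0.1036]
ee_rot: [3.141, 0.0, 0.929]
contact_force: [2.1, -3.6, -1.2]
grip_width: 0.204
```

```bash
python3 -c "
from h import *
arc(3)"
```

```text
t 11.6 z 0.1036 r 0.078 angle -172.7 F [ 2.1 -3.6 -1.2] g 0.204 rot [3.141 0.    0.929] q7 0.95
[ 0.3  -0.28 -0.  ]
[ 0.61 -0.54 -0.  ]
[ 0.94 -0.78 -0.  ]
[ 1.28 -1.01 -0.  ]
[ 1.63 -1.22 -0.  ]
```

136° swung, which includes some free play in the recess, and the force is still only the friction level. I'll continue to the stop.

>>> drive_tool([
  [[0,0,0],[0.3,-0.28,0],0],
  [[0,0,0],[0.61,-0.54,0],0],
  [[0,0,0],[0.61,-0.54,0],0],
])

```text
time_s: 11.85
eef_pos: [0.5352, 0.0306, 0.1036]
ee_rot: [3.14, 0.001, 0.929]
contact_force: [3.6, -3.9, -1.0]
grip_width: 0.207
```

```bash
python3 -c "
from h import *
arc(3)"
```

```text
t 11.85 z 0.1036 r 0.0781 angle -177.9 F [ 3.6 -3.9 -1. ] g 0.207 rot [3.14e+00 1.00e-03 9.29e-01] q7 0.93
[ 0.33 -0.24 -0.  ]
[ 0.67 -0.47 -0.  ]
[ 1.02 -0.69 -0.  ]
[ 1.37 -0.88 -0.  ]
[ 1.74 -1.05 -0.  ]
```

>>> drive_tool([
  [[0,0,0],[0.33,-0.24,0],0],
  [[0,0,0],[0.5,-0.36,0],0],
  [[0,0,0],[0.5,-0.36,0],0],
])

```text
time_s: 12.1
eef_pos: [0.535, 0.0328, 0.1035]
ee_rot: [3.138, 0.004, 0.926]
contact_force: [3.6, -9.6, -1.2]
grip_width: 0.204
```

```bash
python3 -c "
from h import *
arc(3)
im=imaging.snapshot('wrist')[:,:,::-1];sc=imaging.snapshot('scene')[:,:,::-1]
cv2.imwrite('pics/w7b.png',np.hstack([im[:,60:460],cv2.resize(sc[140:236,235:335],(400,384))]))"
```

```text
t 12.1 z 0.1035 r 0.0782 angle -179.5 F [ 3.6 -9.6 -1.2] g 0.204 rot [3.138 0.004 0.926] q7 0.92
[ 0.34 -0.22 -0.  ]
[ 0.69 -0.45 -0.  ]
[ 1.04 -0.65 -0.01]
[ 1.4  -0.84 -0.01]
[ 1.78 -1.   -0.01]
```

View pics/w7b.png

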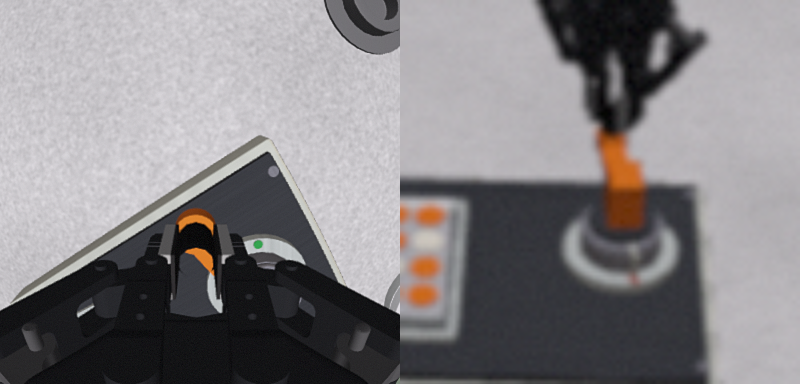

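The force jumped to about 10 N while motion fell short, and in the scene tile the pointer (633,250) stands over the red dot (633,281). That's the stop. I'll press a little more to confirm it.

>>> drive_tool([
  [[0.003,0.003,0],[0.34,-0.22,0.05],0],
  [[0.003,0.003,0],[0.6,-0.4,0.05],0],
  [[0.003,0.003,0],[0.6,-0.4,0.05],0],
  [[0.003,0.003,0],[0.6,-0.4,0.05],0],
])

```text
time_s: 12.53
eef_pos: [0.5347, 0.0341, 0.1031]
ee_rot: [3.139, 0.006, 0.921]
contact_force: [1.3, -13.9, 2.5]
grip_width: 0.208
```

```bash
python3 -c "
from h import *
arc(3)"
```

```text
t 12.53 z 0.1031 r 0.0785 angle 179.6 F [  1.3 -13.9   2.5] g 0.208 rot [3.139 0.006 0.921] q7 0.91
[ 0.36 -0.2  -0.  ]
[ 0.71 -0.42 -0.01]
[ 1.06 -0.62 -0.01]
[ 1.43 -0.8  -0.01]
[ 1.8  -0.96 -0.01]
```

It's firmly at the stop: 14 N with no further motion. I'll release and lift straight up.

>>> drive_tool([
  [[0,0,0],[0,0,0],0.1],
  [[0,0,0],[0,0,0],0.55],
  [[0,0,0],[0,0,0],0.55],
  [[0,0,0],[0,0,0],0.55],
  [[0,0,0],[0,0,0],0.55],
])

```text
time_s: 12.95
eef_pos: [0.5341, 0.0348, 0.1029]
ee_rot: [3.14, 0.006, 0.922]
contact_force: [0.1, -0.0, -0.5]
grip_width: 0.551
```

>>> drive_tool([
  [[0,0,0],[0,0,-2],0.55],
  [[0,0,0],[0,0,-5],0.55],
  [[0,0,0],[0,-3,-8],0.55],
  [[0,0,0],[0,-3,-11],0.55],
  [[0,0,0],[0,-3,-11],0.55],
])

```text
time_s: 13.37
eef_pos: [0.5123, 0.0555, 0.2181]
ee_rot: [3.136, -0.001, 0.925]
contact_force: [0.5, 0.0, 0.5]
grip_width: 0.55
```

Run:
```python
from h import *
imaging.snapshot('scene')
s=sensors.observe(); P=(s['eef_pos'],s['ee_rot']); np.save('p8.npy',np.r_[P]); print(s['time_s'],P,s['contact_force'])
im=imaging.snapshot('wrist')[:,:,::-1];sc=imaging.snapshot('scene')[:,:,::-1]; cv2.imwrite('pics/w8.png',im)
cv2.imwrite('pics/w8b.png',np.hstack([im[:,60:460],cv2.resize(sc[140:236,235:335],(400,384))]))
```

```text
13.4167 (array([0.51170241, 0.05492817, 0.21582498]), array([3.13754714e+00, 6.56777939e-04, 9.24458483e-01])) [-0.06906588  0.40348952 -0.35518582]
```

View pics/w8b.png

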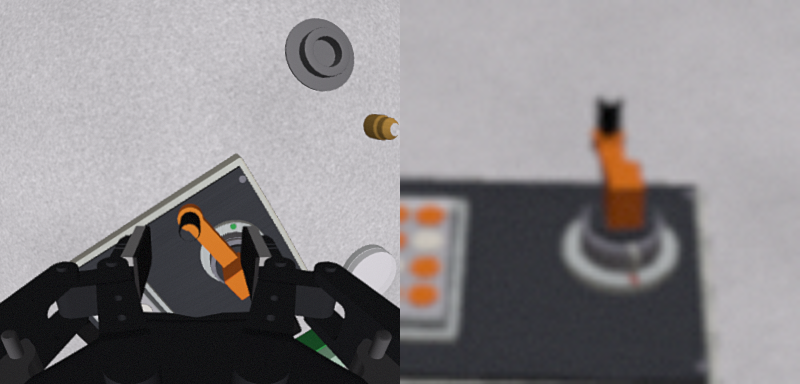

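The crank is standing free, with its arm towards -x and the pointer over the red dot. The keeper and objective are unmoved. As a last check I'll view the hub from above to measure its height.

>>> drive_tool([
  [[0,0,0],[2,3,0],0.55],
  [[0,0,0],[4,6,0],0.55],
  [[0,0,0],[4.4,7,0],0.55],
  [[0,0,0],[4.4,7,0],0.55],
  [[0,0,0],[4.4,7,0],0.55],
])

```text
time_s: 13.93
eef_pos: [0.5914, 0.0462, 0.2107]
ee_rot: [-3.14, 0.009, 0.922]
contact_force: [0.3, -0.5, -0.6]
grip_width: 0.552
```

Run:
```python
from h import *
imaging.snapshot('scene')
s=sensors.observe(); P=(s['eef_pos'],s['ee_rot']); np.save('p9.npy',np.r_[P]); print(s['time_s'],P)
im=imaging.snapshot('wrist')[:,:,::-1]; cv2.imwrite('pics/w9.png',im)
cv2.imwrite('pics/w9b.png',cv2.resize(im[100:340,96:416],(800,600),interpolation=cv2.INTER_CUBIC))
```

```text
13.9833 (array([0.59084993, 0.04643493, 0.21103523]), array([-3.14024497,  0.00831849,  0.92266501]))
```

View pics/w9b.png

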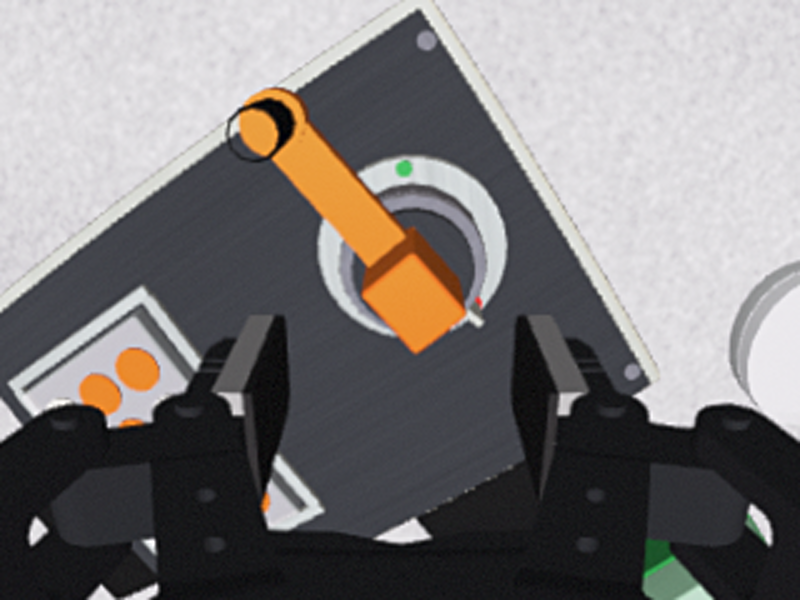

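The pointer is at (475,315), beside and just past the red dot at (478,301). The hub's top corners are (414,251), (464,306), (417,353) and (362,296), and the knob top is at (257,133). Now the numeric check.

Run:
```python
from h import *
p=np.load('p9.npy').ravel(); P=(p[:3],p[3:])
g=lambda u,v,z: onplane('wrist',(96+u/2.5,100+v/2.5),z,P)
for z in (.119,.131):
    C=np.array([g(414,251,z),g(464,306,z),g(417,353,z),g(362,296,z)])
    print(z,C.mean(0),[np.linalg.norm(C[i]-C[i-1]).round(4) for i in range(4)])
    h=C.mean(0); k=g(257,133,z+.009); d=k-h; print('knob',k,np.hypot(*d[:2]),np.rad2deg(np.arctan2(d[1],d[0])))
h=np.array([.613,.034])
for n,q in [('ptr',g(475,315,.075)),('green',g(404,168,.05)),('red',g(478,301,.05))]:
    d=q[:2]-h; print(n,np.rad2deg(np.arctan2(d[1],d[0])),np.hypot(*d))
```

```text
0.119 [0.61244287 0.03471226 0.119     ] [np.float64(0.0237), np.float64(0.026), np.float64(0.0236), np.float64(0.0283)]
knob [0.53569914 0.03113048 0.128     ] 0.07682726856712929 -177.32783963831324
0.131 [0.60867976 0.03736179 0.131     ] [np.float64(0.0225), np.float64(0.0246), np.float64(0.0224), np.float64(0.0268)]
knob [0.53585655 0.03407538 0.14      ] 0.07289733036407539 -177.41606994361393
ptr 12.529082560518537 0.03337273777849563
green 148.62594469413605 0.03414347693658575
red 12.112645337603862 0.038391276866632185
```

```bash
python3 -c "
from cell import ticket; print(ticket.close_job())"
```

```text
the job is handed in; nothing more can be done
None
```

The crank is plugged fully home in the lock and swung clockwise to the stop. I handed the job in at about 14 s with the arm clear of everything. I read the recess angle from the wrist camera, so the stub dropped in on the first try without any search turning. I then released the hub, took the knob and swung it about 143°.

**Last checks:**
- **At the stop:** the push on the knob rose to 14 N while it moved only about 1° more. The pointer sits at 12.5° and the red dot at 12.1°; green to red measures 136.5° (2.38 rad against the stated 2.4).
- **Fully home:** the hub's top is level with the seated height of 119 mm and its centre is within about 1 mm of the lock axis. The knob measures 76.8 mm from the axis (78 mm stated). The 30 mm sides of the hub read 26–28 mm in that last oblique view, which I put down to picking the corners by eye.
- **Bystanders:** the well plate and objective looked undisturbed in the views after the swing. The bottle was not in my last pictures, but the arm never went near it.

The swing was about 6° more than the cam's full travel, in line with free play in the recess.

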